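Load an exhibit tin into the sample reader

ROBOT

A 6-joint arm with a two-finger parallel gripper is mounted at the origin on the work surface. World frame = base frame: x ahead of the robot, y to its left, z up, the work surface at z = 0. Lengths are in mm, angles in rad, forces in N, time in s.
With the tool pointing down it reaches from about 300 to 775 mm from the base axis. Payload 14.6 kg.
Tool frame: the origin (TCP) lies midway between the tips of the shut fingers; the grasp point (between the pads) lies 19 mm behind it; x points along the fingers, z is the direction in which the jaws open and shut, and the axes are right-handed (so a half turn about x gives the same grasp; the last joint's range is limited). The gripper opens to 94 mm and grips with 3 to 60 N. Pads are 16 mm wide; open, the fingers measure 119 mm over their backs; the gripper's body (75 mm by 177 mm) begins 78 mm behind the grasp point.
Start: joints at [-0.067, 0.3, 1.521, -0, 1.321, -0.067], TCP at [549.99, -0.002, 205.446] pointing down, gripper open.
Joint ranges: [-3.03, 3.03], [-0.79, 2.21], [0.23, 2.52], [-1.04, 4.18], [0, 3.07], [-2.55, 2.55]. Speed limits (rad/s): [2.22, 2.22, 2.57, 3.14, 3.14, 3.14].

INTERFACE

Orientations are given as [roll, pitch, yaw] about the fixed x, y, z axes, in that order (R = Rz(yaw) Ry(pitch) Rx(roll)).
In Python, from cell import * gives the robot as it stands.
- The arm moves only by the tool play_rows, never from a script. Its argument "motion" is one flat list of numbers, 7 for each row, row after row: the turn, a rotation vector about the tool's x, y, z in rad, then the shift along the tool's x, y, z in m, then the closure, from -1 (fully open) to 1 (shut), so that 0 is half open. In form: [rx, ry, rz, x, y, z, fingers, rx, ry, rz, x, y, z, fingers, ...]. A call has 1 to 20 rows; each row shifts and turns the pose as measured when the row begins, along the tool's axes as they then stand; what a row does not reach is not made up. A row lasts 1/10 s, in which the tool goes at most 50 mm and 8.59 degrees, less where a joint would pass 70% of its speed; a pose out of reach is approached as far as the arm can. A call with a gripper value outside its range is refused whole. The fingers move at their own pace and stop on an object; "newtons" is the grip in N (left out, the last holds). Time passes only in rows, so rows that do not move let the fingers close. It gives the time, the measured TCP pose, the force and the opening at its end, in the units of the state.
- read_state(): the state, without advancing time (a new reading comes with each control period).
- camera(name): name is "scene" or "side" or "wrist"; returns (picture, depth): 480x640x3 uint8, blue, green, red; 480x640 float32, mm along the optical axis (not along the pixel's ray), 0 where there is no reading.
- camera_params(name): a dict with "fx", "fy", "cx", "cy" (pixels), "T" (4x4, takes a point from camera to world coordinates). Camera axes: x right, y down, z forward; pixel columns grow to the right and rows downward; lengths in mm; the calibration is good to about 2 mm. The wrist camera is an equidistant fisheye: a pixel r from the principal point sees the ray r / f radians off the axis. A picture is of the moment at which its call begins: read the wrist's pose just before it. camera_params takes no time and is no camera call; for the wrist camera it gives the pose at the moment of the call.
- sign_off(): hands the job in, once; it reports no verdict.
Trained networks look in the newest picture that a camera, given by its name, has taken for a name from the list of things; names that differ only in an ending like _2 or _b are one class to them, and where a whole thing is asked for, a point or a joint stands for the part that bears it (a point fixed in the world has none). Each returns a list of dicts, best first, with "conf" (0 to 1); they miss things now and then, are a little off and sometimes report something else, mostly with a low value. They report only what shows in the picture. A call takes as long as a camera call. They do not tell look-alikes from the thing itself.
- masks_of(camera, name): "region" (480x640 bool, what is visible of it).
- place_of(camera, name): "at" ([x, y, z] in mm, in the coordinates of the camera as it stood for that picture, good to about 4 mm: a listed point, or the origin of a listed thing).
The state is a dict: "clock": time; "joints": joint angles; "qd": joint speeds; "effort": joint torques, N m; "eef_pos": TCP position; "eef_rot": TCP orientation; "wrist_force": force on the tool from outside, world axes, zero at the start; "moment": the same for the moment, N m; "finger_gap": finger opening in mm.
Only numpy, scipy, OpenCV 4.12 (cv2) and the standard library are available. Lean on these libraries where they do the work, as an engineer would, in place of code of your own. Each camera call takes 0.05 s, during which the arm holds its last target.

TASK

Press the release button on top of the sample reader so that its tray pops out, then move the tin that stands on the clipboard into the tray well made for its size, sitting flat on the well's floor. Then push the tray home by its front until it clicks and stays shut by itself, without forcing anything (no harder than about 5 kg), and leave the two tins on the rubber mat, the jar and the tape roll where they are.

Things in the scene. Friction and masses are not known exactly. Their poses are not given: they have to be found in the camera images.
- reader: Low grey desktop instrument, 220 (x) x 200 (y) x 80 mm high, fixed to the table. Origin: centre of its underside; its x points to its back, so its front face lies at x = -110 mm; z up. The front has an opening 172 mm wide, from 6 to 56 mm above the table, filled by the tray's front panel. Button axis at x = -75, y = +65 mm.
- button (a joint): Travel of the release button in m: 0 up, 0.0095 fully down, straight down. Sprung: 1 N at the start of the travel, 4 N at the bottom from its spring alone; while the catch holds the tray, pressing takes 8 to 12 N in all (a light tap is not enough). The catch lets go 5 to 6 mm down; then the tray springs out by itself and the button comes back up when let go. The button also dips and springs back (the click) as the tray is latched.
- button_top (a point): Centre of the flat top of the round grey release button (24 mm across) on the reader's top, near its front edge and to one side (reader's +y); when up, 92 mm above the table, 12 mm above the reader's top.
- tray (a joint): How far the tray is out, in m: 0 latched shut, 0.075 fully out (where a spring of 5 to 6 N takes and keeps it when unlatched; it comes out in a quarter to half a second). To latch, the tray must be pushed 2 to 3 mm beyond 0; the push needed is 5 to 7 N, rises to about 10 N over the last 12 mm and drops by some 4 N at the click; at -0.004 it meets a hard stop, where the force climbs steeply. Let go, it then settles at 0, latched; if not pushed far enough it springs out again.
- tray_front (a point): Centre of the outer face of the tray's front panel, 31 mm above the table; axes as the reader's. It moves along the reader's x with the tray. The panel is 166 mm wide, 18 mm thick, from 7 to 54 mm above the table; latched, its outer face stands 14 mm proud of the reader's front face.
- well_30 (a point): Centre of the floor of the small round well in the tray: 34 mm across, 12 mm deep, for the 30 mm tin. Floor 18 mm, tray top 30 mm above the table. The three wells stand side by side in a row along the reader's y, all 52 mm behind the panel's outer face; with the tray out they are open from above, 37 mm in front of the reader's front face.
- well_38 (a point): The same for the middle well: 42 mm across, 12 mm deep, for the 38 mm tin.
- well_46 (a point): The same for the large well: 50 mm across, 12 mm deep, for the 46 mm tin.
- tin_30: Round lidded aluminium tin, 30 mm across, 30 mm high, 30 to 65 g. Origin: centre of its underside. It stands on the clipboard or on the rubber mat. A tin seated in its own well has its top 48 mm above the table and passes under the opening's edge (56 mm); one standing on the tray's top does not. Held lightly by its upper half a tin can swing in the fingers: grip it firmly.
- tin_38: The same, 38 mm across, 30 mm high, 45 to 95 g.
- tin_46: The same, 46 mm across, 30 mm high, 60 to 130 g.
- clipboard: Brown clipboard with a sheet of paper and a steel clip at its far end, fixed on the table, 170 (x) x 150 (y) x 3 mm; the clip (70 mm wide, 11 mm high) lies at x = +63 to +81 mm. Origin: centre of its underside. It lies left or right of the reader; exactly one tin stands on it, near its middle: the one to load.
- mat: Black rubber mat, 170 (x) x 150 (y) x 3 mm, fixed on the table on the other side of the reader. Origin: centre of its underside. The two tins that stay stand on it.
- jar: Clear jar with a yellow lid, 72 mm across, 100 mm high, standing at the back. Origin: centre of its underside. Leave it.
- tape: Roll of tape lying flat, 90 mm across, 24 mm high, at the back. Origin: centre of its underside. Leave it.
Things that resemble listed ones, but are neither listed nor needed, are in the scene too. Leave any orange look-alike of the tin_46 alone.

How it is judged:
By the outcome, as a careful person would: the job done as asked, in the order asked, and still so for the second after the job is handed in, with the robot touching nothing.
It also fails if it takes over 67 s, if anything falls off the work surface, if the arm or the gripper's body presses on something with over 40 N, if the wrist force passes 120 N, or if a joint passes its speed limit or range.

## Working session

There is one attempt and no reset: what is moved stays moved. The work goes in short steps, Python scripts to look and compute and a tool call to move; the robot and the scene stay as the last step left them, time stands still between calls to the robot, and variables do not carry over. Pictures are saved under pics/ and viewed, and the job is handed in when it is done.

Besides the shell and the picture viewer there is one more tool, called after ">>>" as a command line: name --argument value ..., lists and objects as JSON in quotes. play_rows: Moves the arm, as the interface text tells. Its arguments: {"type":"object","properties":{"motion":{"type":"array","items":{"type":"number"}},"newtons":{"type":"number"}},"required":["motion"]}

```bash
mkdir -p pics; ls
cat > h.py <<'E'
from cell import *
import numpy as np, cv2
from scipy.spatial.transform import Rotation as R
def w(cam,p,P=None):
    P=P or camera_params(cam); T=np.array(P["T"]); return (T@np.r_[p,1])[:3]
E
python3 - <<'E'
from h import *
s=read_state(); print(s)
for c in ["scene","side"]:
    im,d=camera(c); cv2.imwrite(f"pics/{c}0.png",im)
    P=camera_params(c)
    print(c,np.round(np.array(P["T"])[:3,3]))
    for n in ["reader","button_top","tray_front","well_30","well_38","well_46","tin_30","tin_38","tin_46","clipboard","mat","jar","tape"]:
        r=place_of(c,n)
        print(n,[(round(x["conf"],2),np.round(w(c,x["at"],P),1).tolist()) for x in r[:4]])
E
```

```text
pics
{'clock': 0.0, 'joints': array([-6.66168566e-02,  3.00433589e-01,  1.52160165e+00,  5.78673593e-06,
        1.32071614e+00, -6.66029366e-02]), 'qd': array([ 0.00179067, -0.00187386,  0.00057242, -0.00092607,  0.00077236,
       -0.00092667]), 'effort': array([-1.53750298e-03, -5.31805658e+01, -3.52735734e+01,  7.07558286e-02,
        2.43994006e-02, -4.79655944e-05]), 'eef_pos': array([5.49724531e+02, 7.69426772e-03, 2.04898212e+02]), 'eef_rot': array([3.07015247, 1.56963759, 3.07013712]), 'wrist_force': array([ 0.75093849,  0.54434018, -0.02946483]), 'moment': array([-0.01130378,  0.03160946, -0.01750131]), 'finger_gap': 93.85836737202887}
scene [1081.  546.  699.]
reader [(0.57, [694.2, -8.1, -0.7])]
button_top [(0.71, [615.2, 50.5, 89.6]), (0.48, [657.6, -252.3, -0.3]), (0.27, [490.0, -284.3, 3.6])]
tray_front [(0.54, [440.6, -297.0, 1.2])]
well_30 []
well_38 []
well_46 []
tin_30 [(0.75, [419.3, 340.0, -1.5]), (0.64, [403.7, -304.4, -1.9]), (0.57, [490.7, -288.0, -0.5]), (0.57, [398.5, -431.0, -5.9])]
tin_38 [(0.75, [419.3, 340.0, -1.5]), (0.64, [403.7, -304.4, -1.9]), (0.57,
[... 832 characters left out ...]
04.9, -305.4, 8.0])]
well_46 [(0.96, [623.3, -69.7, 20.8]), (0.67, [621.8, -21.8, 20.4]), (0.62, [621.3, 34.7, 18.6]), (0.31, [404.9, -305.4, 8.0])]
tin_30 [(0.96, [403.6, -435.6, 2.6]), (0.92, [404.2, -304.8, 7.2]), (0.71, [289.9, -289.4, 0.0]), (0.6, [418.1, 337.3, 8.9])]
tin_38 [(0.96, [403.6, -435.6, 2.6]), (0.92, [404.2, -304.8, 7.2]), (0.71, [289.9, -289.4, 0.0]), (0.6, [418.1, 337.3, 8.9])]
tin_46 [(0.96, [403.6, -435.6, 2.6]), (0.92, [404.2, -304.8, 7.2]), (0.71, [289.9, -289.4, 0.0]), (0.6, [418.1, 337.3, 8.9])]
clipboard [(0.62, [433.8, 315.0, 3.1])]
mat [(0.96, [442.8, -295.0, 2.8]), (0.55, [615.6, 45.0, 97.0])]
jar [(0.68, [671.1, 291.5, 6.5])]
tape [(0.75, [660.2, -251.9, 1.1])]
```

View pics/scene0.png

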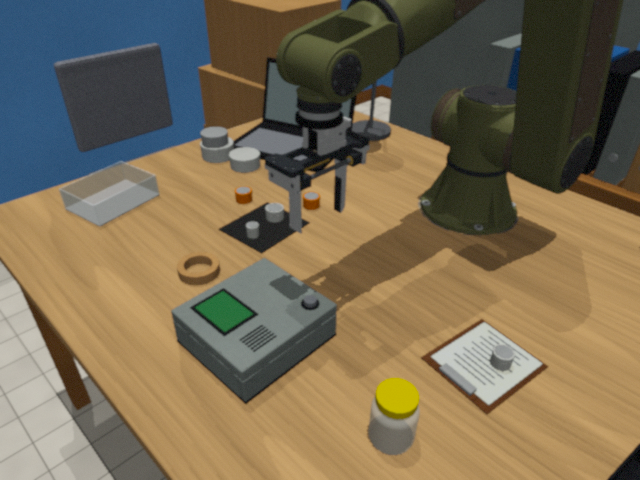

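View pics/side0.png

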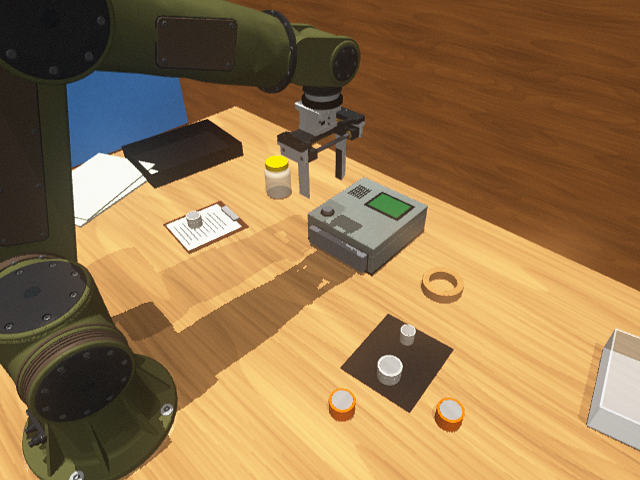

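The reader stands in the middle with its front towards the robot. The clipboard tin is at scene pixel (502,357) and the button at (310,298). Next I'll measure the sizes and yaw from depth.

```bash
cat >> h.py <<'E'
def cloud(cam,d):
    P=camera_params(cam); v,u=np.mgrid[0:480,0:640]
    X=(u-P["cx"])/P["fx"]*d; Y=(v-P["cy"])/P["fy"]*d
    T=np.array(P["T"]); return np.stack([X,Y,d],-1)@T[:3,:3].T+T[:3,3]
def circfit(p):
    A=np.c_[2*p,np.ones(len(p))]; s=np.linalg.lstsq(A,(p**2).sum(1),rcond=None)[0]
    return s[:2],np.sqrt(s[2]+s[0]**2+s[1]**2)
E
python3 - <<'E'
from h import *
for c in ["scene","side"]:
    im,d=camera(c); W=cloud(c,d); ok=d>0
    def near(x,y,r,z0,z1): return W[ok&(np.hypot(W[...,0]-x,W[...,1]-y)<r)&(W[...,2]>z0)&(W[...,2]<z1)]
    print(c)
    for nm,x,y,z0,z1 in [("clip",419,339,27,40),("mat1",404,-305,27,40),("mat2",490,-288,27,40),("btn",615,50,86,100)]:
        p=near(x,y,40,z0,z1)
        if len(p)<5: print(nm,len(p));continue
        (a,b),r=cv2.minEnclosingCircle(p[:,:2].astype(np.float32)); print(nm,len(p),np.round(p.mean(0),1),np.round(np.median(p[:,2]),1),"encl",np.round(a,1),np.round(b,1),"D",round(2*r,1))
    p=near(693,-9,170,74,85)
    rc=cv2.minAreaRect(p[:,:2].astype(np.float32)); print("top",len(p),rc, np.median(p[:,2]))
    m=masks_of(c,"clipboard")[0]["region"]&ok&(np.abs(W[...,2])<9)
    print("clipb",cv2.minAreaRect(W[m][:,:2].astype(np.float32)))
    if c=="side":
        # front panel face
        pp=W[ok&(W[...,0]>520)&(W[...,0]<700)&(np.abs(W[...,1])<140)&(W[...,2]>12)&(W[...,2]<50)]
        print("panel",len(pp)); 
        q=pp[(pp[:,1]>-85)&(pp[:,1]<60)]
        if len(q)>10: print(np.polyfit(q[:,1],q[:,0],1), np.median(q,0))
E
```

```text
scene
clip 300 [420.9 338.7  31.4] 31.5 encl 419.3 338.2 D 39.2
mat1 162 [ 403.5 -303.    31.5] 31.5 encl 401.7 -304.4 D 50.6
mat2 85 [ 491.8 -279.5   31.3] 31.6 encl 489.8 -278.8 D 34.1
btn 110 [617.4  53.5  90.2] 90.4 encl 617.0 52.8 D 23.3
top 9642 ((693.0205078125, -9.627449035644531), (222.22952270507812, 203.13050842285156), 1.5740128755569458) 78.81468694530344
clipb ((434.141845703125, 315.5130615234375), (154.0399169921875, 176.13119506835938), 82.3836441040039)
side
clip 133 [417.1 332.3  34.1] 34.8 encl 420.0 335.7 D 42.1
mat1 472 [ 400.1 -309.3   34.2] 34.6 encl 402.3 -308.4 D 47.1
mat2 175 [ 489.1 -284.6   33.9] 34.1 encl 491.9 -283.8 D 32.4
btn 77 [614.   46.7  91.7] 92.8 encl 615.3 46.9 D 31.5
top 4515 ((693.3907470703125, -14.166435241699219), (224.3080596923828, 201.31845092773438), 1.7531819343566895) 81.95053159169174
clipb ((438.4306945800781, 316.410400390625), (160.90829467773438, 176.013427734375), 82.95780181884766)
panel 1136
[-2.87489307e-02  5.70298682e+02] [569.77679632 -16.4189312   31.32215917]
```

```bash
cat >> h.py <<'E'
def go(target,yaw=None):
    "shift in tool axes (m) to world target (mm), and turn; yaw = world angle of jaw (z) axis, tool down"
    s=read_state(); Rm=R.from_euler("xyz",s["eef_rot"]).as_matrix()
    dp=Rm.T@(np.array(target)-s["eef_pos"])/1000
    rv=np.zeros(3)
    if yaw is not None:
        z=np.array([np.cos(yaw),np.sin(yaw),0]); x=np.array([0,0,-1.]); 
        if z@Rm[:,2]<0: z=-z
        D=np.c_[x,np.cross(z,x),z]; rv=R.from_matrix(Rm.T@D).as_rotvec()
    print("t",round(s["clock"],2),"pos",np.round(s["eef_pos"],1),"F",np.round(s["wrist_force"],1),"gap",round(s["finger_gap"],1)); print("shift",np.round(dp,4),"turn",np.round(rv,4)); return dp,rv
E
python3 - <<'E'
from h import *
s=read_state(); print(np.round(R.from_euler("xyz",s["eef_rot"]).as_matrix(),3))
go([616.2,50.5,110])
E
```

```text
[[ 0.  0.  1.]
 [-0.  1. -0.]
 [-1. -0.  0.]]
t 1.6 pos [550.   -0.  205.4] F [ 0.1  0.  -0.1] gap 94.1
shift [0.0954 0.0505 0.0662] turn [0. 0. 0.]
```

>>> play_rows --motion '[0, 0, 0, 0, 0.017, 0.0222, 1, 0, 0, 0, 0, 0.017, 0.0222, 1, 0, 0, 0, 0, 0.0165, 0.0218, 1, 0, 0, 0, 0.03, 0, 0, 1, 0, 0, 0, 0.03, 0, 0, 1, 0, 0, 0, 0.03, 0, 0, 1, 0, 0, 0, 0, 0, 0, 1, 0, 0, 0, 0, 0, 0, 1]' --newtons 20

```text
clock: 2.4
eef_pos: [619.8, 52.7, 114.4]
eef_rot: [0.006, 1.568, 0.005]
wrist_force: [0.4, -0.4, 0.2]
finger_gap: 33.8
```

Run:
```python
from h import *
go([616.2,50.5,92])
im,d=camera("wrist"); cv2.imwrite("pics/w1.png",im)
```

```text
t 2.4 pos [619.8  52.7 114.4] F [ 0.4 -0.4  0.2] gap 33.8
shift [ 0.0224 -0.0022 -0.0037] turn [0. 0. 0.]
```

View pics/w1.png

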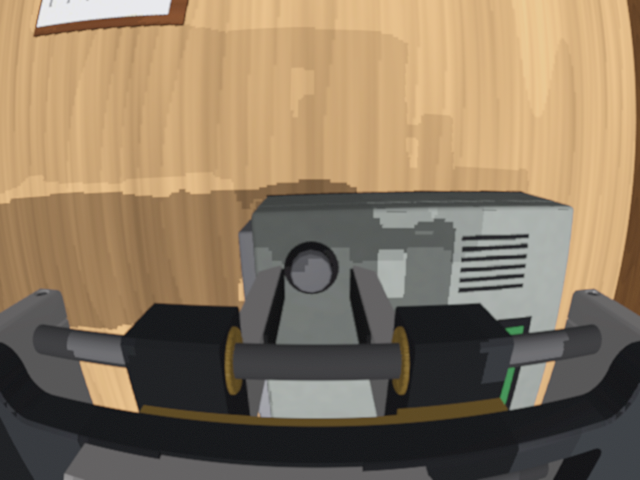

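The wrist view shows the button at (312,268) between the closing fingers, which fits the estimate. I'll centre, finish closing and press in small steps.

>>> play_rows --motion '[0, 0, 0, 0, -0.002, -0.0036, 1, 0, 0, 0, 0, 0, 0, 1, 0, 0, 0, 0, 0, 0, 1, 0, 0, 0, 0, 0, 0, 1, 0, 0, 0, 0, 0, 0, 1, 0, 0, 0, 0.01, 0, 0, 1, 0, 0, 0, 0.006, 0, 0, 1, 0, 0, 0, 0, 0, 0, 1]'

```text
clock: 3.25
eef_pos: [617.5, 50.3, 102.0]
eef_rot: [0.013, 1.561, 0.013]
wrist_force: [0.4, 0.4, 0.0]
finger_gap: 0.3
```

Run:
```python
from h import *
go([616.2,50.8,85])
im,d=camera("wrist"); cv2.imwrite("pics/w2.png",im)
```

```text
t 3.25 pos [617.5  50.3 102. ] F [0.4 0.4 0. ] gap 0.3
shift [ 0.017   0.0005 -0.0015] turn [0. 0. 0.]
```

View pics/w2.png

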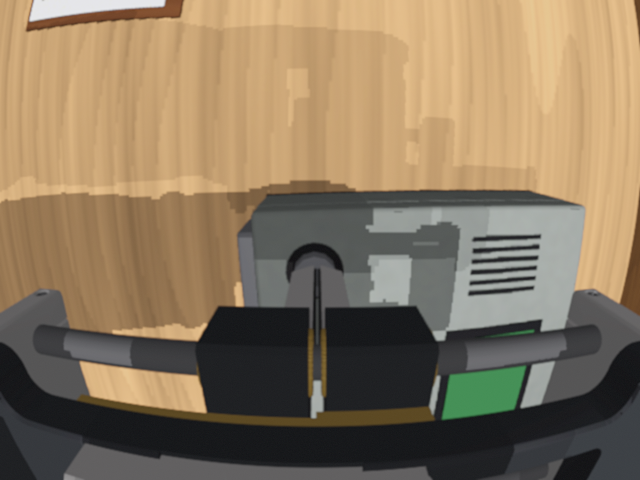

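The closed fingers sit over the button at about (318,270). Pressing now.

>>> play_rows --motion '[0, 0, 0, 0.006, 0, -0.001, 1, 0, 0, 0, 0.004, 0, 0, 1, 0, 0, 0, 0.003, 0, 0, 1, 0, 0, 0, 0.003, 0, 0, 1]'

```text
clock: 3.7
eef_pos: [616.9, 50.4, 87.1]
eef_rot: [0.008, 1.56, 0.008]
wrist_force: [-1.1, -0.2, 2.5]
finger_gap: 0.3
```

>>> play_rows --motion '[0, 0, 0, 0.003, 0, 0, 1, 0, 0, 0, 0.003, 0, 0, 1]'

```text
clock: 3.9
eef_pos: [617.1, 50.4, 82.0]
eef_rot: [0.004, 1.559, 0.004]
wrist_force: [-14.9, -0.3, 35.0]
finger_gap: 0.8
```

Run:
```python
from h import *
go([616.2,50.8,85])
im,d=camera("side"); cv2.imwrite("pics/s2.png",im[120:300,200:500].repeat(2,0).repeat(2,1))
```

```text
t 3.9 pos [617.1  50.4  82. ] F [-14.9  -0.3  35. ] gap 0.8
shift [-0.003   0.0004 -0.0009] turn [0. 0. 0.]
```

View pics/s2.png

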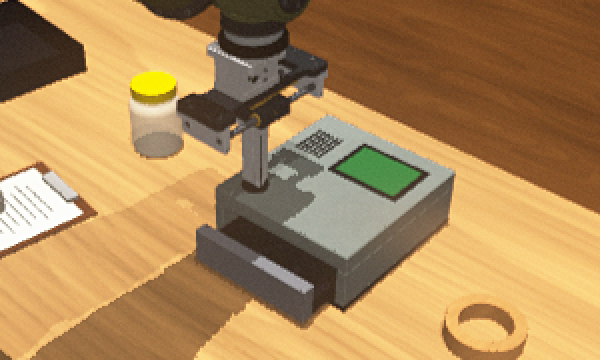

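The tray is out, with its panel at about (255,275) in the crop. The button is at the bottom of its travel, so I'll lift off now.

>>> play_rows --motion '[0, 0, 0, -0.01, 0, 0, 1, 0, 0, 0, -0.04, 0, 0, 1, 0, 0, 0, -0.04, 0, 0, 1, 0, 0, 0, -0.04, -0.02, -0.04, -1, 0, 0, 0, -0.03, -0.03, -0.045, -1, 0, 0, 0, -0.01, -0.01, -0.045, -1, 0, 0, 0, 0, 0, -0.04, -1, 0, 0, 0, 0, 0, 0, -1]'

```text
clock: 4.75
eef_pos: [455.0, -2.4, 241.6]
eef_rot: [-0.075, 1.559, -0.075]
wrist_force: [-0.4, 0.4, 0.1]
finger_gap: 37.0
```

Run:
```python
from h import *
s=read_state();print(s["eef_pos"],s["wrist_force"])
P=camera_params("wrist"); print({k:P[k] for k in("fx","fy","cx","cy")},np.round(P["T"],3).tolist())
im,d=camera("wrist"); cv2.imwrite("pics/w3.png",im); np.save("w3d.npy",d)
for n in ["well_38","tray_front","button_top"]:
    print(n,[(round(x["conf"],2),np.round(w("wrist",x["at"],P),1).tolist()) for x in place_of("wrist",n)[:5]])
for c in["side","scene"]:
  im,d=camera(c); cv2.imwrite(f"pics/{c}3.png",im)
  for n in ["well_38","tray_front","button_top"]:
    print(c,n,[(round(x["conf"],2),np.round(w(c,x["at"]),1).tolist()) for x in place_of(c,n)[:5]])
```

```text
[455.04379113  -2.39614946 241.64229474] [-0.44271395  0.39003147  0.07570814]
{'fx': 371.64829954431775, 'fy': 371.64829954431775, 'cx': 316.75015761824295, 'cy': 236.06562648781662} [[1.0, -0.003, 0.01, 453.051], [-0.001, -0.971, -0.238, 66.444], [0.011, 0.238, -0.971, 420.105], [0.0, 0.0, 0.0, 1.0]]
well_38 [(0.9, [543.2, 25.8, 16.3]), (0.77, [546.9, -75.0, 20.8]), (0.69, [546.0, -24.1, 16.3]), (0.4, [404.8, -309.6, 4.2])]
tray_front [(0.95, [491.0, -15.7, 32.7])]
button_top [(0.77, [613.6, 48.1, 91.3])]
side well_38 [(0.67, [548.9, 27.1, 18.6]), (0.64, [554.4, -71.0, 18.0]), (0.57, [543.7, -23.0, 24.5])]
side tray_front [(0.74, [494.3, -21.7, 32.1])]
side button_top [(0.43, [616.4, 46.0, 95.4])]
scene well_38 [(0.92, [544.7, -70.8, 16.0]), (0.65, [548.4, 29.4, 17.2])]
scene tray_front [(0.76, [493.2, -19.5, 29.7])]
scene button_top [(0.46, [614.1, 49.1, 85.4]), (0.27, [435.4, 316.4, -1.8]), (0.22, [402.4, -305.9, -1.5])]
```

View pics/w3.png

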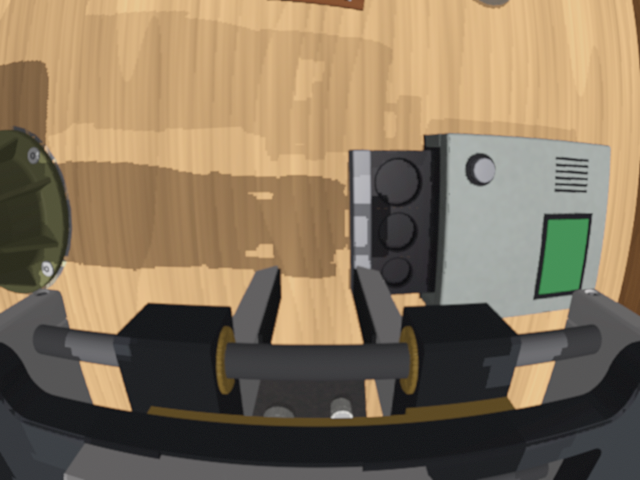

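View pics/side3.png

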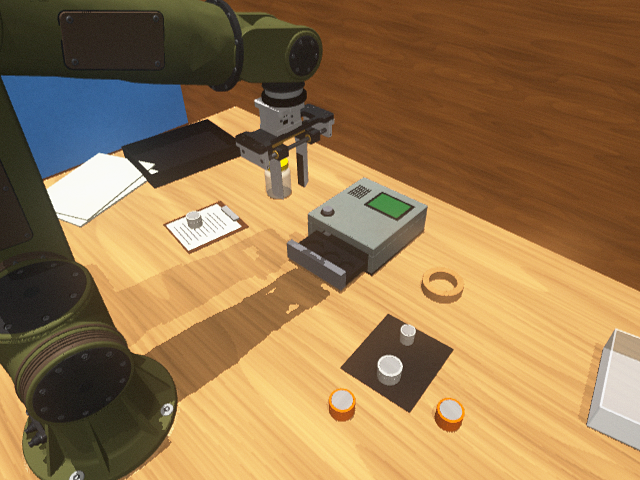

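Wells in the wrist view, in order along +y: large (397,180), middle (397,232), small (397,270). The tin is 39–42 mm across in depth, so it is tin_38 and belongs in the middle well. I'll grip it with the jaws along y, because in x the panel and reader leave too little room. The grip goes on the upper half, so the fingertips stay above the tray top.

Run:
```python
from h import *
go([419.7,337.2,110],np.pi/2+0.029)
```

```text
t 5.35 pos [458.1  -2.2 240.8] F [-0.3 -1.  -0. ] gap 85.0
shift [ 0.1302  0.3395 -0.0395] turn [ 1.5424  0.0084 -0.0071]
```

>>> play_rows --motion '[0, 0, 0, 0, 0.042, -0.005, -1, 0, 0, 0, 0, 0.042, -0.005, -1, 0, 0, 0, 0, 0.042, -0.005, -1, 0, 0, 0, 0, 0.042, -0.005, -1, 0, 0, 0, 0, 0.042, -0.005, -1, 0, 0, 0, 0, 0.042, -0.005, -1, 0, 0, 0, 0, 0.042, -0.005, -1, 0, 0, 0, 0, 0.042, -0.005, -1, -0.145, 0, 0, 0, 0, 0, -1, -0.145, 0, 0, 0, 0, 0, -1, -0.145, 0, 0, 0, 0, 0, -1, -0.145, 0, 0, 0, 0, 0, -1, -0.145, 0, 0, 0, 0, 0, -1, -0.145, 0, 0, 0, 0, 0, -1, -0.145, 0, 0, 0, 0, 0, -1, -0.145, 0, 0, 0, 0, 0, -1, -0.145, 0, 0, 0, 0, 0, -1, -0.145, 0, 0, 0, 0, 0, -1, -0.145, 0, 0, 0, 0, 0, -1]'

```text
clock: 7.25
eef_pos: [416.3, 349.3, 237.3]
eef_rot: [-1.979, 1.563, -0.339]
wrist_force: [-0.3, 0.6, 0.4]
finger_gap: 94.1
```

```bash
cat >> h.py <<'E'
def wcloud(d,P):
    v,u=np.mgrid[0:480,0:640]; a=(u-P["cx"])/P["fx"]; b=(v-P["cy"])/P["fy"]; th=np.hypot(a,b)+1e-9
    k=np.tan(np.minimum(th,1.4))/th; T=np.array(P["T"])
    return np.stack([a*k*d,b*k*d,d],-1)@T[:3,:3].T+T[:3,3]
E
python3 - <<'E'
from h import *
P=camera_params("wrist")
im,d=camera("wrist"); cv2.imwrite("pics/w4.png",im)
print([(round(x["conf"],2),np.round(w("wrist",x["at"],P),1).tolist()) for x in place_of("wrist","tin_38")[:5]])
W=wcloud(d,P); m=(d>0)&(np.hypot(W[...,0]-419,W[...,1]-337)<32)
print(np.percentile(W[m][:,2],[5,50,95]))
m&=(W[...,2]>27)&(W[...,2]<40)
p=W[m]; print(len(p),p.mean(0) if len(p) else 0)
if len(p)>5: print(cv2.minEnclosingCircle(p[:,:2].astype(np.float32)))
print(read_state()["joints"])
go([419.7,337.2,110],np.pi/2+0.029)
E
```

```text
[(0.94, [415.6, 334.3, 6.6])]
[  2.79599312 366.95483612 375.07001817]
990 [418.28582122 336.52670151  32.38486855]
((418.56475830078125, 336.54217529296875), 19.137622833251953)
[ 0.63401951  0.25977693  1.49769759 -0.00669553  1.37964715 -1.0013521 ]
t 7.35 pos [416.3 349.3 237.3] F [-0.   0.8 -0.4] gap 93.6
shift [ 0.1274 -0.0017 -0.0119] turn [ 0.0368 -0.003   0.0074]
```

View pics/w4.png

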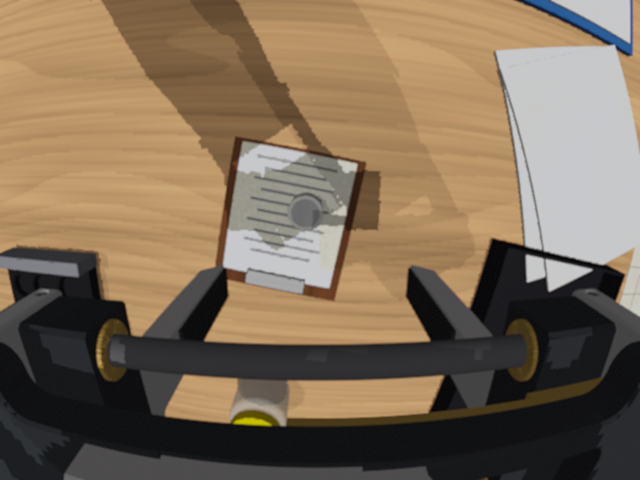

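The tin shows clearly at (305,212). The wrist cloud gives a 38.3 mm top centred at (418.6, 336.5), z about 32.4, so it is tin_38. I'll work out the wells from the saved wrist depth as well.

Run:
```python
from h import *
go([418.7,336.6,60],np.pi/2+0.029)
P={'fx': 371.64829954431775, 'fy': 371.64829954431775, 'cx': 316.75015761824295, 'cy': 236.06562648781662,'T':[[1.0, -0.003, 0.01, 453.051], [-0.001, -0.971, -0.238, 66.444], [0.011, 0.238, -0.971, 420.105],[0,0,0,1]]}
d=np.load("w3d.npy"); W=wcloud(d,P); ok=d>0
for nm,x,y in [("46",544,27),("38",546,-24),("30",547,-73)]:
    m=ok&(np.abs(W[...,0]-x)<30)&(np.hypot(W[...,0]-x,W[...,1]-y)<30)&(W[...,2]<24)&(W[...,2]>10)
    p=W[m]; 
    if len(p)<5: print(nm,len(p));continue
    n,lab=cv2.connectedComponents(m.astype(np.uint8)); l=np.bincount(lab[m]).argmax(); p=W[lab==l]
    c,r=cv2.minEnclosingCircle(p[:,:2].astype(np.float32)); print(nm,len(p),p[:,2].mean(),p.mean(0),c,2*r)
m=ok&(W[...,2]>48)&(W[...,2]<60)&(W[...,0]>470)&(W[...,0]<530)&(np.abs(W[...,1])<130); p=W[m]; print("panel top",len(p),cv2.minAreaRect(p[:,:2].astype(np.float32)),p[:,2].mean())
m=ok&(W[...,2]>74)&(W[...,2]<85)&(W[...,0]>540)&(np.abs(W[...,1])<150)&(W[...,0]<830); p=W[m]; print("reader top",len(p),cv2.minAreaRect(p[:,:2].astype(np.float32)),p[:,2].mean())
```

```text
t 7.35 pos [416.3 349.3 237.3] F [-0.   0.8 -0.4] gap 93.6
shift [ 0.1773 -0.0003 -0.0123] turn [ 0.0368 -0.003   0.0074]
46 1555 17.54376661639666 [546.17755727  29.08837589  17.54376662] (545.4657592773438, 29.25446128845215) 50.92512893676758
38 1006 17.567044845223283 [547.97526101 -27.11670453  17.56704485] (547.2941284179688, -26.227622985839844) 42.14878845214844
30 601 17.619137559583137 [549.57577683 -75.20676625  17.61913756] (549.4225463867188, -74.82189178466797) 33.90262222290039
panel top 2095 ((502.6521911621094, -17.517845153808594), (18.341066360473633, 164.3751983642578), 1.6735944747924805) 53.633798667979065
reader top 26460 ((692.8179931640625, -12.364097595214844), (221.63653564453125, 200.0545196533203), 1.7484965324401855) 79.42941896872117
```

All three wells fit their sizes (50.9, 42.1, 33.9 mm; floor 17.5). well_38 is at about (547, -26.5) and the reader yaw is 1.7°. Moving down to the tin.

>>> play_rows --motion '[0.037, 0, 0.007, 0, 0, -0.006, -1, 0, 0, 0, 0.04, 0, -0.006, -1, 0, 0, 0, 0.04, 0, 0, -1, 0, 0, 0, 0.04, 0, 0, -1, 0, 0, 0, 0.04, 0, 0, -1, 0, 0, 0, 0, 0, 0, -1]'

```text
clock: 7.95
eef_pos: [418.0, 335.2, 73.9]
eef_rot: [-1.854, 1.568, -0.293]
wrist_force: [-0.0, 0.4, 0.1]
finger_gap: 93.9
```

Run:
```python
from h import *
P=camera_params("wrist")
im,d=camera("wrist"); cv2.imwrite("pics/w5.png",im)
W=wcloud(d,P); m=(d>0)&(np.hypot(W[...,0]-419,W[...,1]-337)<26)
m&=(W[...,2]>27)&(W[...,2]<40)
p=W[m]; print(len(p))
if len(p)>5: print(cv2.minEnclosingCircle(p[:,:2].astype(np.float32)),p.mean(0))
go([418.7,336.6,18],np.pi/2+0.029)
```

```text
2763
((418.84063720703125, 336.25469970703125), 19.17790412902832) [417.79606379 336.26021811  32.34785335]
t 8.0 pos [419.3 336.1  76.9] F [ 0.2 -0.1 -0. ] gap 93.8
shift [0.0589 0.0009 0.0004] turn [-0.038   0.0015  0.0054]
```

View pics/w5.png

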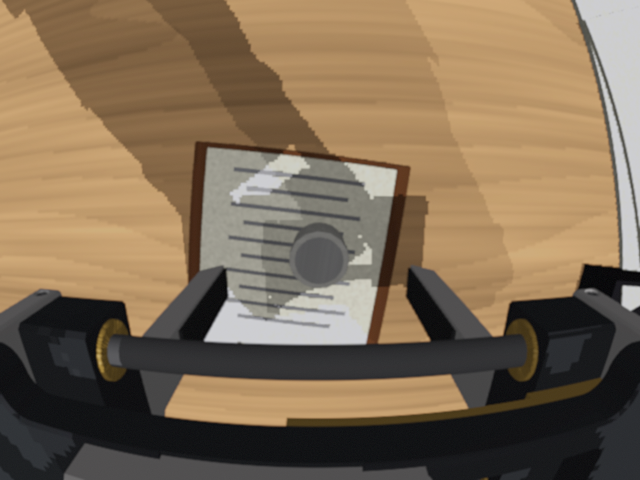

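The tin at (319,256) is centred between the fingers. I'll go down and grip.

>>> play_rows --motion '[-0.038, 0, 0.005, 0.03, 0, 0, -1, 0, 0, 0, 0.024, 0, 0, -1, 0, 0, 0, 0.004, 0, 0, -1, 0, 0, 0, 0, 0, 0, -1, 0, 0, 0, 0, 0, 0, -1]' --newtons 40

```text
clock: 8.5
eef_pos: [425.1, 339.5, 29.4]
eef_rot: [-0.894, 1.555, 0.695]
wrist_force: [0.2, -0.5, 0.5]
finger_gap: 93.9
```

Run:
```python
from h import *
go([418.7,336.4,18],np.pi/2+0.029)
```

```text
t 8.5 pos [425.1 339.5  29.4] F [ 0.2 -0.5  0.5] gap 93.9
shift [ 0.0113  0.0066 -0.0031] turn [-0.0101  0.0096  0.0121]
```

>>> play_rows --motion '[-0.01, 0.0096, 0.012, 0, 0.0066, -0.003, -1, 0, 0, 0, 0, 0, 0, -1, 0, 0, 0, 0, 0, 0, -1, 0, 0, 0, 0, 0, 0, -1]'

```text
clock: 8.9
eef_pos: [419.3, 337.2, 33.3]
eef_rot: [-1.035, 1.567, 0.564]
wrist_force: [-0.3, -0.4, -0.3]
finger_gap: 93.7
```

Run:
```python
from h import *
go([418.7,336.4,18],np.pi/2+0.029)
```

```text
t 8.9 pos [419.3 337.2  33.3] F [-0.3 -0.4 -0.3] gap 93.7
shift [ 0.0153  0.0007 -0.0008] turn [-0.0001  0.0021  0.0035]
```

>>> play_rows --motion '[0, 0.002, 0.003, 0.008, 0, -0.001, -1, 0, 0, 0, 0.006, 0, 0, -1, 0, 0, 0, 0, 0, 0, -1, 0, 0, 0, 0, 0, 0, -1]'

```text
clock: 9.3
eef_pos: [419.2, 335.9, 17.6]
eef_rot: [2.429, 1.57, -2.255]
wrist_force: [-0.0, 0.4, -0.6]
finger_gap: 94.5
```

Run:
```python
from h import *
go([418.7,336.4,18],np.pi/2+0.029)
```

```text
t 9.3 pos [419.2 335.9  17.6] F [-0.   0.4 -0.6] gap 94.5
shift [-0.0004  0.0005  0.0005] turn [-0.0004 -0.0005 -0.0005]
```

>>> play_rows --motion '[0, 0, 0, 0, 0, 0, 1, 0, 0, 0, 0, 0, 0, 1, 0, 0, 0, 0, 0, 0, 1, 0, 0, 0, 0, 0, 0, 1, 0, 0, 0, 0, 0, 0, 1, 0, 0, 0, 0, 0, 0, 1, 0, 0, 0, 0, 0, 0, 1, 0, 0, 0, 0, 0, 0, 1, 0, 0, 0, 0, 0, 0, 1, 0, 0, 0, 0, 0, 0, 1, 0, 0, 0, 0, 0, 0, 1, 0, 0, 0, 0, 0, 0, 1]' --newtons 45

```text
clock: 10.5
eef_pos: [419.3, 336.0, 17.9]
eef_rot: [2.776, 1.57, -1.908]
wrist_force: [0.1, 0.2, 0.1]
finger_gap: 37.1
```

>>> play_rows --motion '[0, 0, 0, -0.02, 0, 0, 1, 0, 0, 0, -0.04, 0, 0, 1, 0, 0, 0, -0.04, 0, 0, 1, 0, 0, 0, -0.03, 0, 0, 1, 0, 0, 0, 0, 0, 0, 1]'

```text
clock: 11.0
eef_pos: [418.5, 335.4, 151.2]
eef_rot: [2.194, 1.566, -2.489]
wrist_force: [-0.9, 0.7, -1.3]
finger_gap: 37.3
```

Run:
```python
from h import *
P=camera_params("wrist")
im,d=camera("wrist"); cv2.imwrite("pics/w6.png",im)
W=wcloud(d,P); s=read_state(); e=s["eef_pos"]; Rm=R.from_euler("xyz",s["eef_rot"]).as_matrix()
L=(W-e)@Rm   # tool coords
m=(d>0)&(np.hypot(L[...,1],L[...,2])<25)&(np.abs(L[...,0])<40)
print(np.round(Rm,3).tolist()); p=L[m]; print(len(p)); print(np.percentile(p,[1,50,99],axis=0))
go([547,-26.4,110],np.pi/2+0.029)
```

```text
[[-0.006, -1.0, -0.029], [-0.004, -0.029, 1.0], [-1.0, 0.006, -0.004]]
6423
[[-3.84781843e+01 -1.66925668e+01 -2.23078534e+01]
 [-1.66495460e+01  5.27186396e+00  2.18984792e-02]
 [ 1.10263291e+01  1.83230394e+01  2.23435270e+01]]
t 11.05 pos [417.8 335.  149.1] F [-1.2  0.1 -2.2] gap 36.8
shift [ 0.0399 -0.119  -0.3648] turn [-0.0004 -0.004  -0.0057]
```

View pics/w6.png

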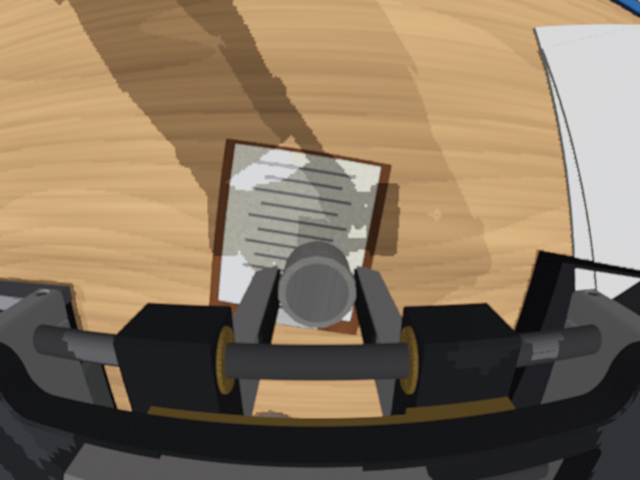

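The tin is held upright, its top at (317,290). Next I'll measure its offset and tilt in the tool frame.

```bash
cat > hold.py <<'E'
from h import *
def hold():
    P=camera_params("wrist"); s=read_state(); im,d=camera("wrist")
    W=wcloud(d,P); e=s["eef_pos"]; Rm=R.from_euler("xyz",s["eef_rot"]).as_matrix(); L=(W-e)@Rm
    m=(d>0)&(np.hypot(L[...,1],L[...,2])<23)&(L[...,0]<-11)&(L[...,0]>-20)&(np.abs(L[...,2])<19)
    n,lab=cv2.connectedComponents(m.astype(np.uint8)); l=np.bincount(lab[m]).argmax(); p=L[lab==l]
    c,r=cv2.minEnclosingCircle(p[:,1:].astype(np.float32)); 
    A=np.c_[p[:,1:],np.ones(len(p))]; k=np.linalg.lstsq(A,p[:,0],rcond=None)[0]
    print("tin in tool: n",len(p),"yz",np.round(c,1),"D",round(2*r,1),"plane slopes",np.round(k,3))
    return im
if __name__=="__main__": hold()
E
python3 hold.py
```

```text
tin in tool: n 4594 yz [0.4 0. ] D 40.9 plane slopes [ 1.2000e-02  1.0000e-03 -1.4589e+01]
```

>>> play_rows --motion '[0, 0, 0, 0, -0.013, -0.04, 1, 0, 0, 0, 0, -0.013, -0.04, 1, 0, 0, 0, 0, -0.013, -0.04, 1, 0, 0, 0, 0, -0.013, -0.04, 1, 0, 0, 0, 0, -0.013, -0.04, 1, 0, 0, 0, 0, -0.013, -0.04, 1, 0, 0, 0, 0, -0.013, -0.04, 1, 0, 0, 0, 0, -0.013, -0.03, 1, 0, 0, 0, 0, -0.005, -0.015, 1, 0, 0, 0, 0, 0, 0, 1, 0, 0, 0, 0, 0, 0, 1]'

```text
clock: 12.2
eef_pos: [531.4, -0.6, 128.3]
eef_rot: [1.794, 1.533, -2.888]
wrist_force: [-0.4, 0.8, -2.1]
finger_gap: 36.8
```

Run:
```python
from hold import *
cv2.imwrite("pics/w7.png",hold())
go([547,-26.4,70],np.pi/2+0.029)
P=camera_params("wrist"); im,d=camera("wrist"); W=wcloud(d,P); ok=d>0
m=ok&(W[...,2]>48)&(W[...,2]<60)&(W[...,0]>470)&(W[...,0]<530)&(np.abs(W[...,1])<130); p=W[m]; print("panel top",len(p),cv2.minAreaRect(p[:,:2].astype(np.float32)),p[:,2].mean())
for nm,x,y in [("46",545,29),("38",547,-26),("30",549,-75)]:
    m=ok&(np.hypot(W[...,0]-x,W[...,1]-y)<30)&(W[...,2]<24)&(W[...,2]>10); p=W[m]
    if len(p)>5: print(nm,len(p),p[:,2].mean(),cv2.minEnclosingCircle(p[:,:2].astype(np.float32)))
print([(round(x["conf"],2),np.round(w("wrist",x["at"],P),1).tolist()) for x in place_of("wrist","well_38")[:5]])
```

```text
tin in tool: n 4610 yz [ 0.4 -0.1] D 40.8 plane slopes [ 1.2000e-02 -2.0000e-03 -1.4579e+01]
t 12.25 pos [ 5.313e+02 -3.000e-01  1.283e+02] F [ 0.1  0.2 -1.3] gap 36.7
shift [ 0.0579 -0.017  -0.0261] turn [ 0.002  -0.0085 -0.0369]
panel top 5905 ((503.0924072265625, -18.777671813964844), (18.56552505493164, 166.0540313720703), 2.063018798828125) 53.528897711205246
46 1620 17.4395652270387 ((544.9024658203125, 31.106674194335938), 24.075197219848633)
38 1010 17.361251591717654 ((545.7172241210938, -27.64856719970703), 20.203405380249023)
30 1253 17.685242007193086 ((548.5791625976562, -67.6186294555664), 22.653738021850586)
[(0.82, [548.8, -72.8, 18.6]), (0.8, [549.8, -25.2, 18.5]), (0.64, [542.5, 27.9, 20.1])]
```

View pics/w7.png

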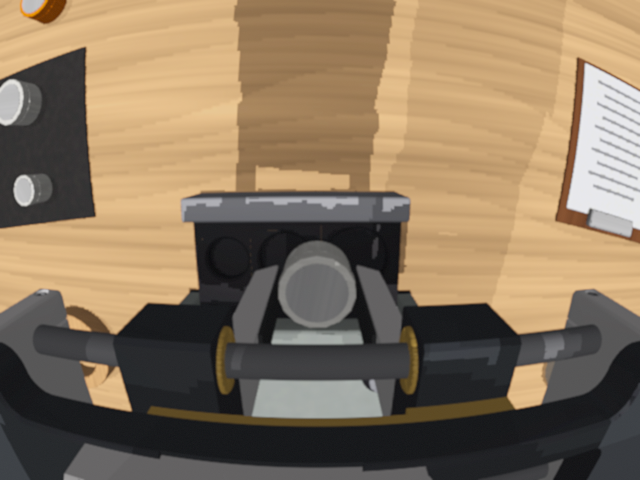

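The tin is centred in the grip (offset 0.4 mm, tilt about 0.01). It hides part of the wells at (260–360,250), so I'll shift about 60 mm over the reader to measure them without occlusion.

>>> play_rows --motion '[0, -0.0085, -0.037, -0.02, -0.03, -0.013, 1, 0, 0, 0, -0.02, -0.03, -0.013, 1, 0, 0, 0, 0, -0.015, 0, 1, 0, 0, 0, 0, 0, 0, 1, 0, 0, 0, 0, 0, 0, 1, 0, 0, 0, 0, 0, 0, 1, 0, 0, 0, 0, 0, 0, 1]'

```text
clock: 13.05
eef_pos: [607.4, -17.7, 168.8]
eef_rot: [-0.445, 1.57, 1.166]
wrist_force: [0.4, 0.4, -0.3]
finger_gap: 37.1
```

```bash
cat > wells.py <<'E'
from hold import *
def wells():
    print("qd",np.round(np.abs(read_state()["qd"]).max(),4))
    P=camera_params("wrist"); im,d=camera("wrist"); W=wcloud(d,P); ok=d>0
    m=ok&(W[...,2]>48)&(W[...,2]<60)&(W[...,0]>470)&(W[...,0]<530)&(np.abs(W[...,1])<130); p=W[m]; print("panel top",len(p),cv2.minAreaRect(p[:,:2].astype(np.float32)),p[:,2].mean())
    for nm,x,y in [("46",545,30),("38",547,-26),("30",549,-74)]:
        m=ok&(np.hypot(W[...,0]-x,W[...,1]-y)<29)&(W[...,2]<24)&(W[...,2]>10)
        n,lab=cv2.connectedComponents(m.astype(np.uint8)); l=np.bincount(lab[m]).argmax(); p=W[lab==l]
        print(nm,len(p),p[:,2].mean(),p.mean(0)[:2],cv2.minEnclosingCircle(p[:,:2].astype(np.float32)))
    return im
if __name__=="__main__":
    cv2.imwrite("pics/w8.png",wells()); hold(); go([547,-26,70],np.pi/2+0.029)
E
python3 wells.py
```

```text
qd 0.0193
panel top 4583 ((503.6944274902344, -18.88195037841797), (18.42490005493164, 165.88134765625), 1.8585129976272583) 53.654488541597864
46 2474 17.53086608895803 [545.02448849  30.78107853] ((544.9561767578125, 30.18633270263672), 25.32451820373535)
38 1810 17.456874942453116 [546.65886993 -25.40983483] ((546.5015869140625, -25.512840270996094), 21.338346481323242)
30 1143 17.477216225859642 [548.22262084 -73.71394862] ((548.1382446289062, -73.11046600341797), 17.149221420288086)
tin in tool: n 4616 yz [ 0.5 -0.1] D 41.1 plane slopes [ 1.1000e-02 -2.0000e-03 -1.4599e+01]
t 13.15 pos [607.6 -17.9 168.8] F [ 0.  0. -1.] gap 37.0
shift [ 0.0988  0.0609 -0.0058] turn [0.0108 0.0009 0.0006]
```

View pics/w8.png

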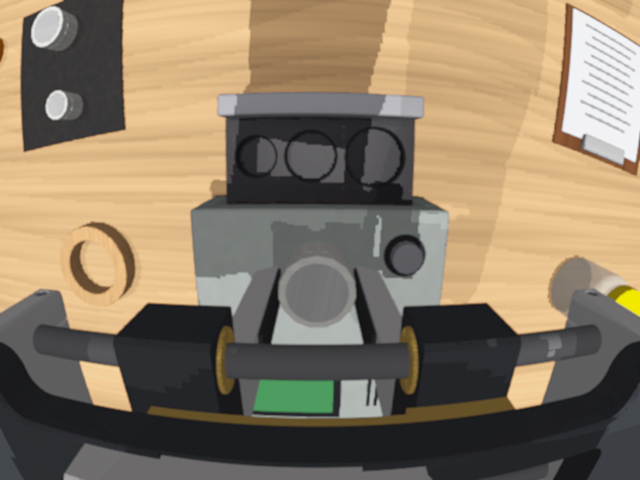

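The wells are all clear now: small (257,156), middle (311,156), large (375,156). well_38 is at (546.5, -25.4), matching the symmetric layout of the tray. Moving above it.

>>> play_rows --motion '[0.01, 0, 0, 0, 0.03, -0.003, 1, 0, 0, 0, 0, 0.025, -0.003, 1, 0, 0, 0, 0.04, 0, 0, 1, 0, 0, 0, 0.035, 0, 0, 1, 0, 0, 0, 0, 0, 0, 1, 0, 0, 0, 0, 0, 0, 1, 0, 0, 0, 0, 0, 0, 1]'

```text
clock: 13.85
eef_pos: [550.8, -25.9, 95.4]
eef_rot: [-1.521, 1.566, 0.08]
wrist_force: [-0.1, -0.6, -0.3]
finger_gap: 37.2
```

```bash
python3 -c "
from hold import *
hold(); go([547,-25.3,66],np.pi/2+0.03)"
```

```text
tin in tool: n 4615 yz [0.1 0.1] D 41.4 plane slopes [ 1.1000e-02 -1.0000e-03 -1.4601e+01]
t 13.9 pos [551.1 -25.9  95.8] F [ 0.  -0.7 -0.5] gap 37.0
shift [0.0298 0.0043 0.0008] turn [-0.0005  0.0001  0.0061]
```

>>> play_rows --motion '[0, 0, 0.006, 0.01, 0.004, 0.001, 1, 0, 0, 0, 0.015, 0, 0, 1, 0, 0, 0, 0, 0, 0, 1, 0, 0, 0, 0, 0, 0, 1, 0, 0, 0, 0, 0, 0, 1]'

```text
clock: 14.4
eef_pos: [548.4, -25.0, 73.1]
eef_rot: [-1.721, 1.566, -0.121]
wrist_force: [-0.9, 0.1, -0.9]
finger_gap: 36.7
```

```bash
python3 -c "
from hold import *
go([547,-25.3,50],np.pi/2+0.03)"
```

```text
t 14.4 pos [548.4 -25.   73.1] F [-0.9  0.1 -0.9] gap 36.7
shift [ 0.0231  0.0015 -0.0003] turn [-0.0002 -0.0007  0.0046]
```

>>> play_rows --motion '[0, 0, 0.005, 0.01, 0.0015, 0, 1, 0, 0, 0, 0.009, 0, 0, 1, 0, 0, 0, 0, 0, 0, 1, 0, 0, 0, 0, 0, 0, 1, 0, 0, 0, 0, 0, 0, 1]'

```text
clock: 14.9
eef_pos: [547.0, -25.0, 53.1]
eef_rot: [2.965, 1.57, -1.718]
wrist_force: [0.4, 0.6, -1.4]
finger_gap: 37.0
```

```bash
python3 -c "
from hold import *
go([547,-25.3,50],np.pi/2+0.03)"
```

```text
t 14.9 pos [547.  -25.   53.1] F [ 0.4  0.6 -1.4] gap 37.0
shift [ 0.0031  0.     -0.0003] turn [-0.0002 -0.0008 -0.0002]
```

Aligned, with the tin's bottom at about 38. Inserting in small steps.

>>> play_rows --motion '[0, 0, 0, 0.007, 0, 0, 1, 0, 0, 0, 0.004, 0, 0, 1, 0, 0, 0, 0, 0, 0, 1, 0, 0, 0, 0, 0, 0, 1]'

```text
clock: 15.3
eef_pos: [547.2, -25.1, 41.3]
eef_rot: [-2.818, 1.57, -1.218]
wrist_force: [-0.7, -0.7, -0.8]
finger_gap: 36.9
```

```bash
python3 -c "
from hold import *
go([547,-25.3,34],np.pi/2+0.03)"
```

```text
t 15.3 pos [547.2 -25.1  41.3] F [-0.7 -0.7 -0.8] gap 36.9
shift [ 0.0073  0.0002 -0.0002] turn [-0.0002 -0.0009  0.0003]
```

The tin's bottom is at about 26, below the tray top, with no contact force. I'll continue down.

>>> play_rows --motion '[0, 0, 0, 0.004, 0, 0, 1, 0, 0, 0, 0.0025, 0, 0, 1, 0, 0, 0, 0, 0, 0, 1, 0, 0, 0, 0, 0, 0, 1]'

```text
clock: 15.7
eef_pos: [547.3, -25.1, 34.4]
eef_rot: [-2.622, 1.57, -1.021]
wrist_force: [-0.1, 0.8, -0.9]
finger_gap: 36.9
```

```bash
python3 -c "
from hold import *
hold(); go([547,-25.3,33],np.pi/2+0.03)"
```

```text
tin in tool: n 4605 yz [ 0.2 -0.1] D 41.0 plane slopes [ 1.1000e-02 -1.0000e-03 -1.4594e+01]
t 15.75 pos [547.3 -25.1  34.4] F [ 0.3 -0.1 -1.5] gap 36.9
shift [ 0.0014  0.0003 -0.0002] turn [-0.0003 -0.0009  0.0005]
```

>>> play_rows --motion '[0, 0, 0, 0.0012, 0, 0, 1, 0, 0, 0, 0, 0, 0, 1, 0, 0, 0, 0, 0, 0, -0.15, 0, 0, 0, 0, 0, 0, -0.15, 0, 0, 0, 0, 0, 0, -0.15, 0, 0, 0, 0, 0, 0, -0.15]'

```text
clock: 16.35
eef_pos: [547.6, -25.1, 33.6]
eef_rot: [-2.171, 1.569, -0.571]
wrist_force: [-0.3, -0.2, 0.4]
finger_gap: 53.8
```

>>> play_rows --motion '[0, 0, 0, -0.02, 0, 0, -0.15, 0, 0, 0, -0.04, 0, 0, -0.15, 0, 0, 0, -0.04, -0.01, 0, -0.15, 0, 0, 0, -0.03, -0.03, 0, -0.15, 0, 0, 0, 0, -0.03, 0, -0.15, 0, 0, 0, 0, 0, 0, -0.15, 0, 0, 0, 0, 0, 0, -0.15]'

```text
clock: 17.05
eef_pos: [618.7, -22.8, 168.9]
eef_rot: [-2.37, 1.57, -0.77]
wrist_force: [-0.4, 0.4, 0.2]
finger_gap: 54.0
```

Run:
```python
from h import *
P=camera_params("wrist"); im,d=camera("wrist"); cv2.imwrite("pics/w9.png",im); W=wcloud(d,P)
m=(d>0)&(np.hypot(W[...,0]-547,W[...,1]+25.5)<24)&(W[...,2]>38)&(W[...,2]<65); p=W[m]
c,r=cv2.minEnclosingCircle(p[:,:2].astype(np.float32)); q=p[p[:,2]>np.percentile(p[:,2],95)-4]
A=np.c_[q[:,:2]-q[:,:2].mean(0),np.ones(len(q))]; print(c,2*r,np.linalg.lstsq(A,q[:,2],rcond=None)[0],np.percentile(q[:,2],[5,95]))
go([460,-19,150],np.pi/2+.03)
```

```text
(546.6859130859375, -25.116989135742188) 38.0795783996582 [5.16223517e-03 2.83190514e-03 4.74616182e+01] [46.23371235 48.666753  ]
t 17.1 pos [618.4 -22.8 168.6] F [-0.4  0.3 -0.5] gap 54.1
shift [0.0186 0.1582 0.0084] turn [-0.0005 -0.0007  0.0002]
```

View pics/w9.png

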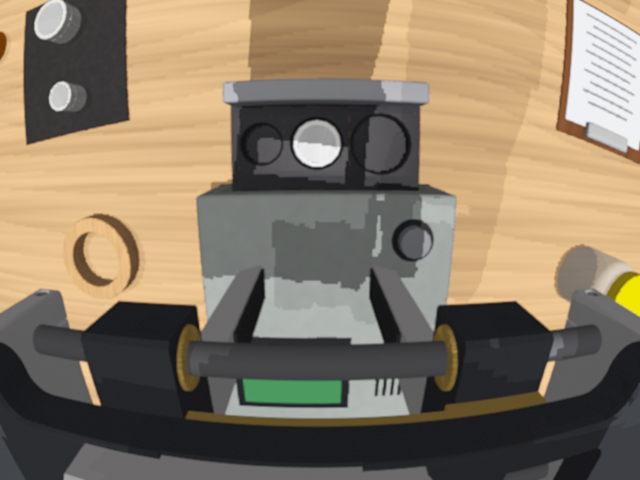

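The tin is seated flat: its top is at 47.5 mm with slopes under 0.006, centred at (546.7, -25.1), and the wrist view shows it in the middle well at (317,143). Next I'll go in front of the tray with the fingers shut.

>>> play_rows --motion '[0, 0, 0, 0, 0.04, 0.002, 1, 0, 0, 0, 0, 0.04, 0.002, 1, 0, 0, 0, 0, 0.04, 0, 1, 0, 0, 0, 0, 0.03, 0, 1, 0, 0, 0, 0, 0, 0, 1, 0, 0, 0, 0, 0, 0, 1, 0, 0, 0, 0, 0, 0, 1, 0, 0, 0, 0, 0, 0, 1]'

```text
clock: 17.9
eef_pos: [458.4, -22.9, 164.4]
eef_rot: [1.559, 1.565, -3.125]
wrist_force: [0.2, 0.7, -0.1]
finger_gap: 0.6
```

```bash
python3 -c "
from h import *
go([462,-20,24],np.pi/2+.03)"
```

```text
t 17.9 pos [458.4 -22.9 164.4] F [ 0.2  0.7 -0.1] gap 0.6
shift [ 0.1404 -0.0045  0.0028] turn [-0.0009  0.0001 -0.0059]
```

>>> play_rows --motion '[0, 0, -0.006, 0.035, -0.001, 0.003, 1, 0, 0, 0, 0.035, 0, 0, 1, 0, 0, 0, 0.03, 0, 0, 1, 0, 0, 0, 0.02, 0, 0, 1, 0, 0, 0, 0, 0, 0, 1, 0, 0, 0, 0, 0, 0, 1, 0, 0, 0, 0, 0, 0, 1]'

```text
clock: 18.6
eef_pos: [463.5, -19.8, 40.7]
eef_rot: [-1.651, 1.569, -0.051]
wrist_force: [-0.3, 1.4, -1.1]
finger_gap: 0.4
```

```bash
python3 -c "
from h import *
go([480,-19.5,24],np.pi/2+.03)"
```

```text
t 18.6 pos [463.5 -19.8  40.7] F [-0.3  1.4 -1.1] gap 0.4
shift [ 0.0167 -0.0165 -0.0002] turn [-0.0003 -0.0002  0.0022]
```

>>> play_rows --motion '[0, 0, 0.002, 0.014, 0, 0, 1, 0, 0, 0, 0, -0.008, 0, 1, 0, 0, 0, 0, -0.008, 0, 1, 0, 0, 0, 0, -0.008, 0, 1, 0, 0, 0, 0, -0.008, 0, 1, 0, 0, 0, 0, -0.008, 0, 1, 0, 0, 0, 0, -0.008, 0, 1]'

```text
clock: 19.3
eef_pos: [513.9, -18.4, 27.8]
eef_rot: [1.682, 1.567, -3.0]
wrist_force: [-7.5, -0.9, 5.6]
finger_gap: 0.4
```

```bash
python3 -c "
from h import *
go([562,-16.5,24],np.pi/2+.03)"
```

```text
t 19.3 pos [513.9 -18.4  27.8] F [-7.5 -0.9  5.6] gap 0.4
shift [ 0.0036 -0.0481  0.0005] turn [ 0.     -0.0005 -0.0042]
```

>>> play_rows --motion '[0, 0, -0.004, 0, -0.006, 0, 1, 0, 0, 0, 0, -0.006, 0, 1, 0, 0, 0, 0, -0.006, 0, 1, 0, 0, 0, 0, -0.006, 0, 1, 0, 0, 0, 0, -0.005, 0, 1, 0, 0, 0, 0, -0.003, 0, 1]'

```text
clock: 19.9
eef_pos: [546.3, -17.4, 27.8]
eef_rot: [1.593, 1.559, -3.088]
wrist_force: [-7.1, -0.8, 4.7]
finger_gap: 0.6
```

```bash
python3 -c "
from h import *
go([562,-16.5,26],np.pi/2+.03)
P=camera_params('wrist'); im,d=camera('wrist'); W=wcloud(d,P); ok=d>0
m=ok&(W[...,2]>50)&(W[...,2]<58)&(W[...,0]>500)&(W[...,0]<590)&(np.abs(W[...,1])<110); p=W[m]
print(len(p),cv2.minAreaRect(p[:,:2].astype(np.float32)) if len(p)>5 else '')
cv2.imwrite('pics/w10.png',im)"
```

```text
t 19.9 pos [546.3 -17.4  27.8] F [-7.1 -0.8  4.7] gap 0.6
shift [ 0.0017 -0.0157  0.0004] turn [ 0.0007 -0.0003 -0.0118]
2898 ((552.3082275390625, -17.338851928710938), (31.940889358520508, 165.6064453125), 1.7198532819747925)
```

View pics/w10.png

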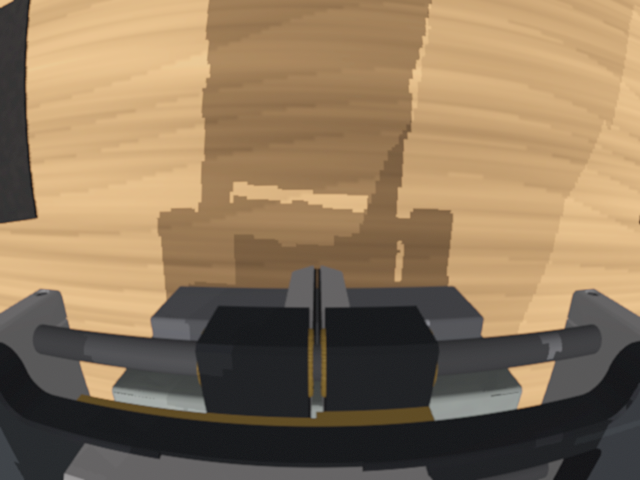

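>>> play_rows --motion '[0, 0, -0.01, 0, -0.004, 0, 1, 0, 0, 0, 0, -0.003, 0, 1, 0, 0, 0, 0, -0.003, 0, 1]'

```text
clock: 20.25
eef_pos: [555.3, -17.1, 27.8]
eef_rot: [1.587, 1.561, -3.095]
wrist_force: [-11.7, -1.5, 6.9]
finger_gap: 0.2
```

>>> play_rows --motion '[0, 0, 0, 0, -0.002, 0, 1, 0, 0, 0, 0, -0.001, 0, 1]'

```text
clock: 20.45
eef_pos: [557.2, -17.0, 27.8]
eef_rot: [1.572, 1.555, -3.109]
wrist_force: [-10.8, -1.1, 8.0]
finger_gap: 0.5
```

>>> play_rows --motion '[0, 0, 0, 0, -0.002, 0, 1, 0, 0, 0, 0, -0.001, 0, 1]'

```text
clock: 20.65
eef_pos: [559.0, -17.0, 27.9]
eef_rot: [1.567, 1.549, -3.114]
wrist_force: [-9.9, -0.5, 6.5]
finger_gap: 0.6
```

>>> play_rows --motion '[0, 0, 0, 0, -0.002, 0, 1, 0, 0, 0, 0, -0.001, 0, 1]'

```text
clock: 20.85
eef_pos: [561.5, -16.9, 28.0]
eef_rot: [1.565, 1.544, -3.116]
wrist_force: [-6.4, -0.3, 4.0]
finger_gap: 0.4
```

>>> play_rows --motion '[0, 0, 0, 0, -0.001, 0, 1]'

```text
clock: 20.95
eef_pos: [562.3, -16.9, 28.0]
eef_rot: [1.565, 1.542, -3.116]
wrist_force: [-5.8, -0.3, 4.2]
finger_gap: 0.6
```

The force rose to 11.7 N and then fell by about 4 N, which looks like the click. I'll back off slowly and check.

>>> play_rows --motion '[0, 0, 0, 0, 0.003, 0, 1, 0, 0, 0, 0, 0.006, 0, 1, 0, 0, 0, 0, 0.01, 0, 1, 0, 0, 0, 0, 0.03, 0, 1, 0, 0, 0, 0, 0.03, 0, 1, 0, 0, 0, -0.04, 0.02, 0, 1, 0, 0, 0, -0.04, 0, 0, 1, 0, 0, 0, -0.04, 0, 0, 1, 0, 0, 0, -0.03, 0, 0, 1, 0, 0, 0, 0, 0, 0, 1, 0, 0, 0, 0, 0, 0, 1]'

```text
clock: 22.05
eef_pos: [460.0, -19.6, 186.2]
eef_rot: [1.573, 1.547, -3.108]
wrist_force: [0.4, 0.8, 0.4]
finger_gap: 0.6
```

Run:
```python
from h import *
print(read_state()["wrist_force"])
for c in ["side","scene","wrist"]:
    P=camera_params(c); im,d=camera(c); cv2.imwrite(f"pics/{c}f.png",im)
    print(c,[(n,round(x["conf"],2),np.round(w(c,x["at"],P),1).tolist()) for n in("tray_front","button_top","tin_38","jar","tape") for x in place_of(c,n)[:4]])
    W=wcloud(d,P) if c=="wrist" else cloud(c,d)
    p=W[(d>0)&(W[...,2]>15)&(W[...,2]<48)&(W[...,0]>480)&(W[...,0]<640)&(W[...,1]>-85)&(W[...,1]<50)]
    if len(p)>20: print("front",len(p),np.percentile(p[:,0],[5,50,95]))
    p=W[(d>0)&(W[...,2]>50)&(W[...,2]<58)&(W[...,0]>480)&(W[...,0]<640)&(W[...,1]>-85)&(W[...,1]<50)]
    if len(p)>20: print("top edge",len(p),np.percentile(p[:,0],[1,50,99]))
```

```text
[0.37667719 0.76843043 0.37595113]
side [('tray_front', 0.59, [568.5, -14.2, 32.4]), ('button_top', 0.43, [616.3, 48.6, 95.2]), ('tin_38', 0.86, [492.5, -287.3, 3.1]), ('tin_38', 0.86, [405.5, -304.7, 6.5]), ('tin_38', 0.67, [405.3, -434.9, 4.6]), ('tin_38', 0.66, [291.2, -290.9, 4.8]), ('jar', 0.83, [673.0, 289.7, 5.0]), ('tape', 0.84, [662.1, -255.6, 2.8]), ('tape', 0.34, [567.5, -16.4, 28.4])]
front 479 [567.04765523 569.79431316 573.07686649]
top edge 344 [567.21644114 575.63712627 588.27106263]
scene [('button_top', 0.51, [614.5, 48.3, 87.7]), ('tin_38', 0.8, [401.7, -302.8, -0.0]), ('tin_38', 0.71, [294.5, -287.9, -5.6]), ('tin_38', 0.67, [491.8, -286.0, -0.1]), ('tin_38', 0.62, [399.3, -433.2, -3.2]), ('jar', 0.78, [669.6, 288.5, -1.6]), ('jar', 0.4, [439.9, -294.5, -0.9]), ('tape', 0.56, [657.7, -249.3, -0.2])]
wrist [('tray_front', 0.73, [434.3, 315.5, -2.8]), ('tin_38', 0.74, [290.6, -286.7, -5.0]), ('tin_38', 0.72, [488.6, -282.0, 1.0]), ('tin_38', 0.64, [401.2, -432.9, -5.6]), ('jar', 0.68, [673.2, 293.8, -0.6]), ('jar', 0.63, [491.5, -281.9, -0.8]), ('tape', 0.62, [665.2, -257.2, -5.7])]
```

View pics/sidef.png

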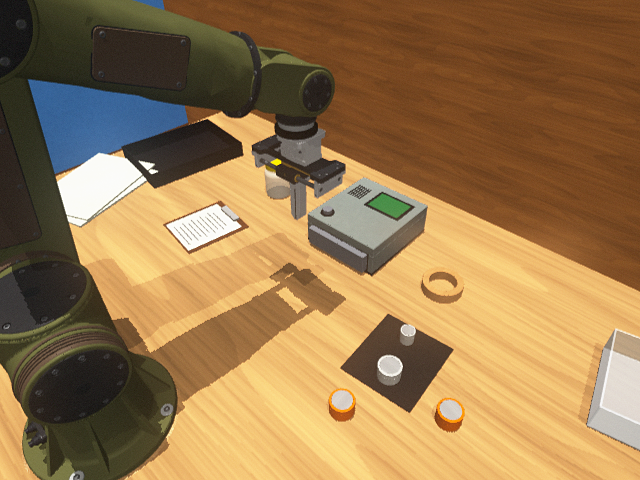

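View pics/wristf.png

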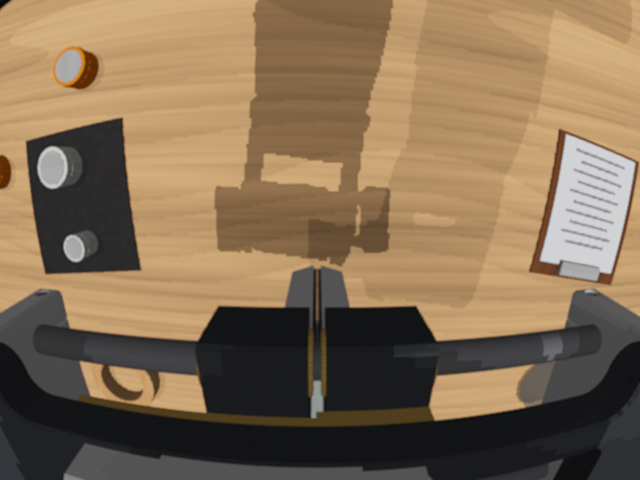

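The side view shows the tray shut at (338,248). Its front is at x = 569.8, the same as the 569.8 measured before the press, a second after letting go. The mat tins, jar and tape are where they were, and the gripper is clear of everything.

```bash
python3 -c "
from cell import *
print(sign_off())"
```

```text
the job is handed in; nothing more can be done
None
```

The tray is shut and latched with the 38 mm tin from the clipboard seated in its middle well. The job was handed in at about 23 s on the clock.

- **Button:** I pressed it to the bottom of its travel and the tray sprang out. The wrist force reached about 38 N in total (35 N vertical) once the button bottomed out. That is more than the catch needed and near the 40 N limit.
- **Tin:** The last check before closing put its top at 47.5 mm (48 expected), flat, and within 0.5 mm of the well's centre.
- **Tray:** I pushed it in by the front panel with readings up to about 12 N along the push. The force then fell by some 4 N at the click. Counting an upward force at the fingertips, the reading was about 14 N. One second after I let go, the side camera put the front at x = 569.8 mm, the same as before the press.
- **Left alone:** The mat tins, jar and tape were found within a few mm of their first positions, which is within the measuring error. The gripper was clear of everything.
- **Disagreements:** In the last check, only the side camera gave a usable tray reading. The wrist network's "tray_front" hit was really the clipboard, and the scene camera could not see the front.

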